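# Back up a box panel with the setting square and lock the fixture

### The job

Take the setting square out of its cradle and stand it on the bench in front of the pine panel, with the whole of its metal plate flush against the panel's face and midway along it. Then, with the square left standing there, throw the fixture's lock lever fully over into the end notch of its quadrant that is farther from where the lever starts. Leave the two loose wooden blocks on the bench and the glue bottle where they are.

Things in the scene. Friction and masses are not known exactly. Their poses are not given: they have to be found in the camera images.
- square: Loose setting square, 0.25 kg, starts upright in the cradle: bare aluminium plate 96 mm wide (y), 75 tall (z), 8 thick (x -8 to 0 mm), dark wood foot block behind it, 50 wide, 30 tall, x -88 to -8 mm; both stand on z = 0. Origin: bottom edge of the plate's front face, mid-width; x points out of that face. In the cradle only the plate's upper edge is free to grip; beside the panel, only the foot.
- cradle: Fixed wooden cradle the square starts in: plywood base 125 x 120 mm, 10 mm thick, under the square; two pine cleats, tops 55 mm above the bench, 22 mm wide, 57 mm apart (y), from x -91 to -16 mm, shut in the square's foot on both sides. Origin at bench level under the square's origin, same axes as the square in it.
- fixture: Fixed fixture: pale pine panel 200 mm wide (y), 100 tall, 18 thick, upright on the bench between corner posts 85 tall with lips 8 mm proud over its outer 9 mm. Origin: bottom edge of its free face, midway, at bench level; x points into the panel: the square comes over open bench from -x; flush and centred, its pose equals this. Behind, x 19 to 159 mm, a base 12 thick carries lever and quadrant.
- lock_lever (a joint): Lock lever behind the panel: flat steel arm on an upright pivot, swinging level, stiff (about 2.5 N at the knob), stays where left. 0 = free notch, 0.65 = middle notch, 1.30 = lock notch (end stop); grows counter-clockwise seen from above. Starts anywhere from the free notch to two thirds of the way to the middle one.
- lever_knob (a point): Centre of the grip of the lever's upright black knob: round, 16 to 22 mm across, from 50 to 90 mm above the bench, this point at 75 mm; 85 mm from the pivot axis. The arm lies below it with its top at 50 mm.
- lever_pivot (a point): Point on the lever's pivot axis, 75 mm above the bench (the height of lever_knob), 46 mm behind the panel's face. Seen from here in the fixture's frame the knob points 0.65 rad clockwise from +x when free and 0.65 rad counter-clockwise when locked.
- lock_notch (a point): The last notch in the dark steel quadrant plate, where the lever must end: 38 mm above the bench, 92 mm from the pivot axis.
- block1: Bystander: loose rounded pine block 42 x 40 x 45 mm; origin at the centre of its underside, z up.
- block2: Bystander: another such block, to the right of block1.
- glue: Bystander: white glue bottle, 56 mm across, 150 mm tall; origin at the centre of its underside.
There are look-alikes about, which are no part of the job. What is shaped like the square but orange or pink is not meant.

How it is judged (in metres and radians):
On the way, in this order (a step that is already met when the one before it is completed fails the run):
1. the square stands on the bench flush against the panel, midway along it, with the lever not yet locked (x of square in the frame of fixture between -0.003 and 0.003 m and y of square in the frame of fixture between -0.015 and 0.015 m and angle between the x axis of square and the x axis of fixture, either way round below 0.035 rad and angle between square's own z axis and vertical below 0.04 rad and height (world z) of square below 0.004 m and value of joint lock_lever below 1 rad), for 0.2 s.
2. the lever is thrown into the lock notch with the square still flush (x of square in the frame of fixture between -0.003 and 0.003 m and y of square in the frame of fixture between -0.015 and 0.015 m and angle between the x axis of square and the x axis of fixture, either way round below 0.035 rad and angle between square's own z axis and vertical below 0.04 rad and height (world z) of square below 0.004 m and value of joint lock_lever above 1.22 rad), for 0.2 s.
At the end, for the whole second after the job is handed in: Square at rest upright on the bench (tilt under 0.04 rad, within 4 mm of it), plate within 3 mm of the panel face, parallel within 0.035 rad (2 degrees), middles within 15 mm; lever at rest in the lock notch (joint above 1.22); blocks and bottle not moved over 30 mm (all of step 2 and velocity of joint lock_lever below 0.05 rad/s and linear speed of square below 0.01 m/s); the robot touches nothing.
It fails at once if a bystander (a wooden block or the glue bottle) moved more than 30 mm (distance of any of block1, block2, glue from where it was at the start of the episode above 0.03 m).
It also fails if it takes over 64 s, if anything falls off the work surface, if the arm or the gripper's body presses on something with over 40 N, if the wrist force passes 120 N, or if a joint passes its speed limit or range.

### The arm

A 7-joint arm with a two-finger parallel gripper is mounted at the origin on the work surface. World frame = base frame: x ahead of the robot, y to its left, z up, the work surface at z = 0. Lengths are in m, angles in degrees, forces in N, time in s.
With the tool pointing down it reaches from about 0.4 to 0.875 m from the base axis. Payload 19.3 kg.
Tool frame: the origin (TCP) lies midway between the tips of the shut fingers; the grasp point (between the pads) lies 19 mm behind it; z points along the fingers, y is the line along which they close (so a half turn about z gives the same grasp; the last joint's range is limited). The gripper opens to 85 mm and grips with 20 to 120 N. Pads are 22 mm wide; open, the fingers measure 114 mm over their backs; the gripper's body (76 mm by 85 mm) begins 54 mm behind the grasp point. The pads swing forward as they close: fully open they stand 13 mm farther back than shut.
Start: joints at [-76.616, 29.874, -2.08, 91.645, 1.215, 58.505, -6.463], TCP at [0.187, 0.596, 0.231] pointing down, gripper open.
Joint ranges: [-166.77, 166.77], [-17.47, 122.26], [-85.68, 81.53], [9.62, 139.38], [-72.42, 252.41], [9.2, 110.78], [-144.41, 144.41]. Speed limits (degrees/s): [108.29, 108.29, 136.94, 136.94, 172.46, 172.46, 172.46].

### API

Orientations are given as a 3x3 rotation matrix whose columns are the frame's x, y, z axes.
In Python, from bench import r gives the robot as it stands.
- The arm moves only by the tool drive_tool, never from a script. Its argument "moves" is a list of rows, each an object of numbers: "x", "y", "z": the shift along the tool's x, y, z in mm; "yaw": the turn about the tool's z in rad. In form: [{"x": .., "y": .., "z": .., "yaw": ..}, ...]. A call has exactly 10 rows; each row is the pose to reach, as a shift and turn from the pose commanded when the call began, along the tool's axes at that moment; what a row does not reach only later rows make up. A row lasts 1/8 s, in which the tool goes at most 62.5 mm and 10.7 degrees, less where a joint would pass 70% of its speed; a pose out of reach is approached as far as the arm can. A call with a gripper value outside its range is refused whole. "grip" is the opening, from 0 (shut) to 1 (fully open), set as the call begins (left out, the last holds). The fingers move at their own pace and stop on an object; "newtons" is the grip in N (left out, the last holds). Time passes only in rows, so rows that repeat a pose let the fingers close, or fill a call up. It gives the time, the measured TCP pose, the force, the opening and the grip force at its end, in the units of the state.
- r.get_obs(): the state, without advancing time (a new reading comes with each control period).
- r.grab_frame(name): name is "side" or "top" or "wrist"; returns a dict with "image" (480x640x3 uint8, red, green, blue), "fx", "fy", "cx", "cy" (pixels), "R" (3x3) and "t" (3): a world point X has camera coordinates R X + t. Camera axes: x right, y down, z forward; pixel columns grow to the right and rows downward; lengths in m; the calibration is good to about 2 mm. A picture is of the moment at which its call begins. There is no depth.
- r.finish_job(): hands the job in; it is judged then, once.
Trained networks look in a picture, given as the dict that the camera call returned (one of the last four; its "shot" number tells which), for a name from the list of things; names that differ only in an ending like _2 or _b are one class to them, and where a whole thing is asked for, a point or a joint stands for the part that bears it (a point fixed in the world has none). Each returns a list of dicts, best first, with "confidence" (0 to 1); they miss things now and then, are a little off and sometimes report something else, mostly with a low value. They report only what shows in the picture. A call takes as long as a camera call. They do not tell look-alikes from the thing itself.
- r.outline_of(picture, target): "pixels" (480x640 bool, what is visible of it) and "extent" ([left, top, width, height] in pixels, round what is visible of it).
The state is a dict: "time_s": time; "joints": joint angles; "dq": joint speeds; "joint_torque": joint torques, N m; "ee_pos": TCP position; "tcp_rot": TCP orientation; "wrist_force": force on the tool from outside, world axes, zero at the start; "ft_torque": the same for the moment, N m; "gripper_width": finger opening in m; "grip_force": force on a finger pad.
Only numpy, scipy, OpenCV 4.12 (cv2) and the standard library are available. Lean on these libraries where they do the work, as an engineer would, in place of code of your own. Each camera call takes 0.05 s, during which the arm holds its last target. There are 200 camera calls.

## Working session

There is one attempt and no reset: what is moved stays moved. The work goes in short steps, Python scripts to look and compute and a tool call to move; the robot and the scene stay as the last step left them, time stands still between calls to the robot, and variables do not carry over. Pictures are saved under pics/ and viewed, at most 12 in all, crops included, and the job is handed in when it is done.

Besides the shell and the picture viewer there is one more tool, called after "Call:" as name(argument=value, ...) on one line, values as JSON. drive_tool: Moves the arm, as the interface text tells. Its arguments: {"type":"object","properties":{"moves":{"type":"array","items":{"type":"object","properties":{"x":{"type":"number"},"y":{"type":"number"},"z":{"type":"number"},"yaw":{"type":"number"}}}},"grip":{"type":"number"},"newtons":{"type":"number"}},"required":["moves"]}

```bash
ls; mkdir -p pics; cat > h.py <<'E'
import numpy as np,cv2,pickle
from bench import r
def save(n,f): cv2.imwrite('pics/'+n,f['image'][:,:,::-1])
E
python3 - <<'E'
from h import *
o=r.get_obs(); print(o['ee_pos'],o['tcp_rot'],o['time_s'])
for c in('top','side'):
    f=r.grab_frame(c); save(c+'0.png',f); pickle.dump(f,open(c+'0.pkl','wb'))
    print(c,f['fx'],f['cx'],f['cy'],np.round(f['R'],3).tolist(),np.round(f['t'],3))
    for n in('square','cradle','fixture','lock_lever','block1','glue'):
        for d in r.outline_of(f,n): print(n,round(d['confidence'],2),d['extent'])
E
```

```text
pics
[0.18689855 0.59605327 0.23074668] [[-9.54200043e-01  2.99169198e-01 -2.61597698e-04]
 [ 2.99169303e-01  9.54199427e-01 -1.08720093e-03]
 [-7.56406574e-05 -1.11566918e-03 -9.99999375e-01]] 0.0
top 529.435276181798 322.5031156693586 234.91830223818917 [[0.036, -0.999, 0.006], [-0.978, -0.037, -0.208], [0.208, 0.001, -0.978]] [-0.164  0.504  1.213]
square 0.97 [313.9, 202.8, 42.8, 46.2]
square 0.74 [486.9, 207.1, 52.5, 51.4]
square 0.72 [110.1, 309.1, 54.7, 52.6]
fixture 0.72 [110.6, 165.1, 90.9, 110.0]
lock_lever 0.86 [123.9, 189.4, 44.2, 39.1]
block1 0.64 [247.7, 138.0, 21.4, 20.3]
block1 0.54 [289.0, 148.7, 21.5, 25.6]
glue 0.83 [345.8, 140.4, 27.5, 37.6]
glue 0.66 [289.2, 148.7, 22.5, 22.1]
side 557.2606542626912 319.3194071130159 232.79161601646396 [[0.958, -0.286, 0.003], [-0.18, -0.608, -0.773], [0.223, 0.74, -0.634]] [-0.526  0.039  1.344]
square 0.9 [314.6, 216.3, 40.3, 53.6]
square 0.75 [376.7, 361.0, 59.6, 70.1]
square 0.59 [178.0, 145.4, 35.7, 40.2]
cradle 0.81 [301.7, 231.3, 59.6, 44.4]
block1 0.97 [374.2, 199.8, 24.5, 25.6]
block1 0.7 [378.9, 177.4, 14.8, 18.1]
glue 0.67 [394.1, 201.7, 28.7, 58.5]
```

View pics/top0.png

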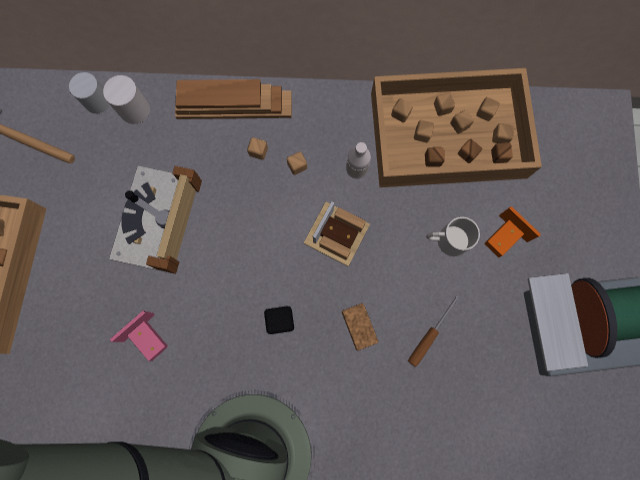

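View pics/side0.png

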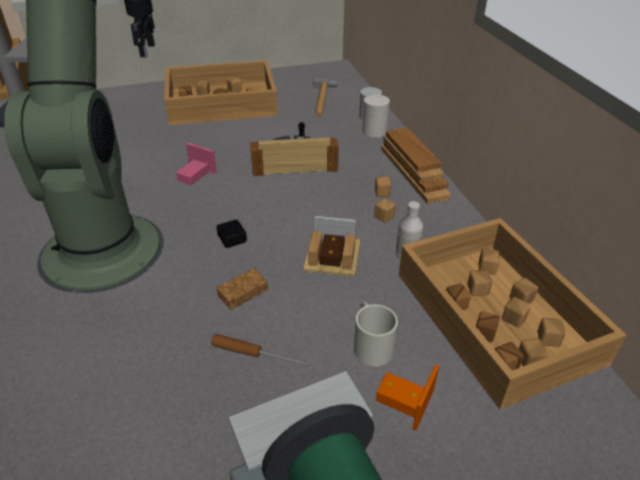

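The top image shows these candidates for the square:
- bare aluminium plate with dark foot in the cradle at (335,228)
- orange one at (512,232)
- pink one at (140,335)

I choose the one in the cradle. The fixture is at (155,220), with its lever knob at (131,196). I'll check both in a close crop.

```bash
python3 - <<'E'
from h import *
f=pickle.load(open('top0.pkl','rb'))['image'];g=pickle.load(open('side0.pkl','rb'))['image']
def crop(im,u,v,w,h,s):
    c=cv2.resize(im[v:v+h,u:u+w],None,fx=s,fy=s,interpolation=cv2.INTER_CUBIC)
    for k in range(0,w,10): cv2.putText(c,str(u+k),(k*s,8),0,.3,(255,255,0),1); cv2.line(c,(k*s,10),(k*s,16),(255,255,0),1)
    for k in range(10,h,10): cv2.putText(c,str(v+k),(0,k*s+3),0,.3,(255,255,0),1); cv2.line(c,(20,k*s),(26,k*s),(255,255,0),1)
    return c
A=np.hstack([crop(f,105,158,100,120,4),crop(f,295,190,80,80,5)[:,:400] if 0 else cv2.copyMakeBorder(crop(f,300,198,75,72,5),0,120,0,0,0)])
cv2.imwrite('pics/crop.png',A[:,:,::-1]);print(A.shape)
E
```

```text
(480, 775, 3)
```

View pics/crop.png

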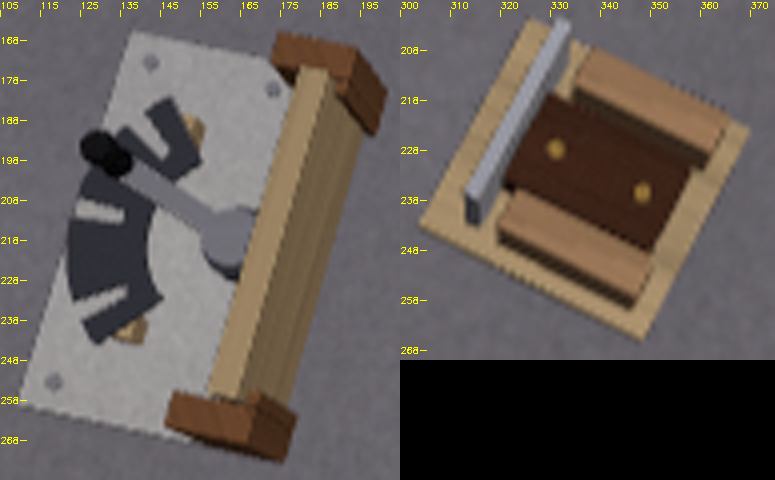

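The crop confirms it: bare aluminium plate, dark foot, cradle cleats on both sides. I'll fit both poses from the corner pixels.

```bash
cat >> h.py <<'E'
from scipy.optimize import least_squares
def proj(f,X):
    c=np.asarray(X)@f['R'].T+f['t']; return c[:,:2]/c[:,2:]*[f['fx'],f['fy']]+[f['cx'],f['cy']]
def place(p,P):
    c,s=np.cos(p[2]),np.sin(p[2]); P=np.asarray(P,float)
    return np.c_[p[0]+c*P[:,0]-s*P[:,1],p[1]+s*P[:,0]+c*P[:,1],P[:,2]]
def fit(f,P,uv,p0):
    s=least_squares(lambda p:(proj(f,place(p,P))-uv).ravel(),p0,loss='soft_l1'); return s.x,(proj(f,place(s.x,P))-uv)
E
python3 - <<'E'
from h import *
np.set_printoptions(precision=4,suppress=True)
f=pickle.load(open('top0.pkl','rb'))
P=np.array([[-16,-50.5,55],[-91,-50.5,55],[-91,-28.5,55],[-16,-28.5,55],[-16,28.5,55],[-91,28.5,55],[-91,50.5,55],[-16,50.5,55],[0,-48,85],[0,48,85],[-8,-48,85],[-8,48,85]])/1e3
uv=np.array([[338.6,207.6],[365.6,220.4],[362,229],[335.4,216],[323,236.4],[350.4,249.6],[347,257.4],[320,244],[331.2,201.6],[312.8,236.4],[334,203],[316,237.2]])
p,e=fit(f,P,uv,[.5,0,1.2]);print('cradle',p,np.degrees(p[2]));print(e)
P=np.array([[0,-100,100],[0,100,100],[18,-100,100],[18,100,100]])/1e3
uv=np.array([[188.2,176.7],[165,258.7],[180.7,174.7],[157,254.2]])
q,e=fit(f,P,uv,[.5,.3,1.5]);print('fix',q,np.degrees(q[2]));print(e)
for a in np.arange(0,1.31,.1):
    th=a-.65; print(round(a,1),proj(f,place(q,[[.046+.085*np.cos(th),.085*np.sin(th),.09]])),end=' ')
g=pickle.load(open('side0.pkl','rb'))
print(); print(proj(g,place(p,[[0,-.048,.085],[0,.048,.085]])),proj(g,place(q,[[0,-.1,.1],[0,.1,.1],[0,-.09,0],[0,.09,0]])))
pickle.dump((p,q),open('pq.pkl','wb'))
E
```

```text
cradle [ 0.5406 -0.144   1.133 ] 64.91712032977034
[[-0.6771 -0.5364]
 [ 0.1552  0.4859]
 [-0.2954 -0.1764]
 [-1.5965 -1.0851]
 [ 0.0054 -0.9046]
 [ 0.6862  0.0318]
 [-0.0606  0.358 ]
 [-1.2113 -0.4679]
 [ 0.6479  0.0838]
 [ 0.3674  0.6399]
 [ 0.8664  0.1816]
 [ 0.2192  1.38  ]]
fix [0.5306 0.1938 1.3896] 79.61895867714858
[[ 0.0297 -0.4483]
 [-0.276  -0.5676]
 [ 0.1433 -0.039 ]
 [ 0.1012  2.2406]]
0.0 [[137.2409 186.7372]] 0.1 [[134.4299 189.0947]] 0.2 [[131.8543 191.6978]] 0.3 [[129.5401 194.5219]] 0.4 [[127.5107 197.5404]] 0.5 [[125.7873 200.7242]] 0.6 [[124.3879 204.0427]] 0.7 [[123.3277 207.4635]] 0.8 [[122.6187 210.9532]] 0.9 [[122.2694 214.4772]] 1.0 [[122.285  218.0004]] 1.1 [[122.6666 221.4873]] 1.2 [[123.4122 224.9025]] 1.3 [[124.5155 228.2111]] 
[[354.0646 219.2783]
 [313.3591 215.5049]] [[328.8676 140.1003]
 [256.7364 143.9381]
 [324.971  170.6371]
 [262.6258 174.2485]]
```

```bash
cat >> h.py <<'E'
def go(xyz,yang=None):
    "shift (mm) in tool axes and yaw (rad) to reach xyz with tool y at angle yang (rad, mod pi)"
    o=r.get_obs(); R=np.array(o['tcp_rot']); d=R.T@(np.array(xyz)-o['ee_pos'])*1000
    y=0
    if yang is not None:
        a=np.arctan2(R[1,1],R[0,1]); w=(yang-a+np.pi/2)%np.pi-np.pi/2; y=-w
    print('move',np.round(d,1),'yaw',round(y,4))
E
python3 -c "
from h import *
p,q=pickle.load(open('pq.pkl','rb'))
go(place(p,[[-.004,0,.20]])[0],p[2])"
```

```text
move [-558.4 -604.6   31.3] yaw 0.134
```

Call:
drive_tool(moves=[{"x": -50, "y": -54, "z": 3, "yaw": 0.02}, {"x": -90, "y": -97, "z": 6, "yaw": 0.04}, {"x": -130, "y": -141, "z": 9, "yaw": 0.06}, {"x": -170, "y": -184, "z": 12, "yaw": 0.08}, {"x": -210, "y": -227, "z": 15, "yaw": 0.1}, {"x": -250, "y": -271, "z": 18, "yaw": 0.134}, {"x": -290, "y": -314, "z": 18, "yaw": 0.134}, {"x": -330, "y": -357, "z": 18, "yaw": 0.134}, {"x": -370, "y": -401, "z": 18, "yaw": 0.134}, {"x": -410, "y": -444, "z": 18, "yaw": 0.134}], grip=1)

```text
time_s: 1.95
ee_pos: [0.4461, 0.0483, 0.2137]
tcp_rot: [[-0.906, 0.424, 0.001], [0.424, 0.906, 0.0], [-0.001, 0.001, -1.0]]
wrist_force: [0.7, 1.2, 0.6]
gripper_width: 0.0856
grip_force: 0.0
```

```bash
python3 -c "
from h import *
p,q=pickle.load(open('pq.pkl','rb'));print(r.get_obs()['ee_pos'])
go(place(p,[[-.004,0,.20]])[0],p[2])"
```

```text
[0.44605842 0.04825893 0.21365602]
move [-167.1 -138.1   13.7] yaw 0.0002
```

Call:
drive_tool(moves=[{"x": -40, "y": -33, "z": 3}, {"x": -80, "y": -66, "z": 6}, {"x": -120, "y": -99, "z": 9}, {"x": -150, "y": -124, "z": 12}, {"x": -167, "y": -138, "z": 14}, {"x": -167, "y": -138, "z": 14}, {"x": -167, "y": -138, "z": 14}, {"x": -167, "y": -138, "z": 14}, {"x": -167, "y": -138, "z": 14}, {"x": -167, "y": -138, "z": 14}], grip=0.6)

```text
$.moves[0]: bad value
```

```bash
python3 -c "
from h import *
p,q=pickle.load(open('pq.pkl','rb'));
go(place(p,[[-.004,0,.20]])[0],p[2])
f=r.grab_frame('wrist'); pickle.dump(f,open('w1.pkl','wb'))
im=f['image'].copy()
L=[[0,-48,85],[0,48,85],[-8,48,85],[-8,-48,85]],[[-16,-50.5,55],[-91,-50.5,55],[-91,-28.5,55],[-16,-28.5,55]],[[-16,28.5,55],[-91,28.5,55],[-91,50.5,55],[-16,50.5,55]]
for l in L: cv2.polylines(im,[np.int32(proj(f,place(p,np.array(l)/1e3)))],True,(255,0,255),1)
cv2.imwrite('pics/w1.png',im[:,:,::-1])"
```

```text
move [-167.1 -138.1   13.7] yaw 0.0002
```

View pics/w1.png

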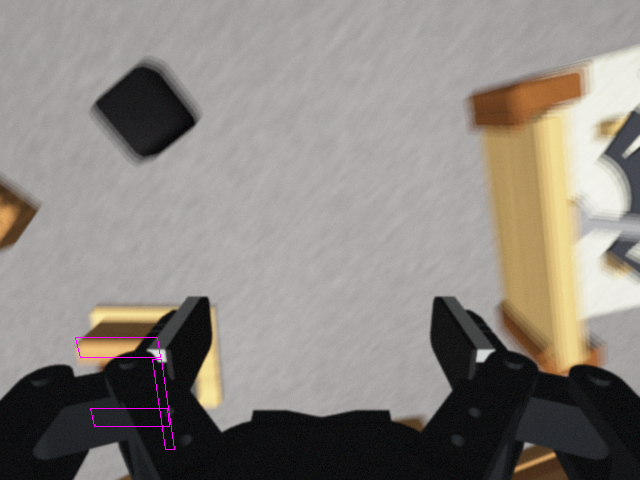

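The wrist view at mid-way shows the panel at right (540,230) and the cradle partly behind the left finger (150,350). The move was refused because every row needs all four fields.

Call:
drive_tool(moves=[{"x": -40, "y": -33, "z": 3, "yaw": 0}, {"x": -80, "y": -66, "z": 6, "yaw": 0}, {"x": -120, "y": -99, "z": 9, "yaw": 0}, {"x": -150, "y": -124, "z": 12, "yaw": 0}, {"x": -167, "y": -138, "z": 14, "yaw": 0}, {"x": -167, "y": -138, "z": 14, "yaw": 0}, {"x": -167, "y": -138, "z": 14, "yaw": 0}, {"x": -167, "y": -138, "z": 14, "yaw": 0}, {"x": -167, "y": -138, "z": 14, "yaw": 0}, {"x": -167, "y": -138, "z": 14, "yaw": 0}], grip=1)

```text
time_s: 3.25
ee_pos: [0.5381, -0.1454, 0.1994]
tcp_rot: [[-0.906, 0.424, 0.0], [0.424, 0.906, 0.0], [-0.0, 0.0, -1.0]]
wrist_force: [-0.4, -0.1, -0.8]
gripper_width: 0.0852
grip_force: 0.0
```

```bash
python3 -c "
from h import *
p,q=pickle.load(open('pq.pkl','rb'));
go(place(p,[[-.004,0,.20]])[0],p[2])
f=r.grab_frame('wrist'); pickle.dump(f,open('w1.pkl','wb'))
im=f['image'].copy()
L=[[0,-48,85],[0,48,85],[-8,48,85],[-8,-48,85]],[[-16,-50.5,55],[-91,-50.5,55],[-91,-28.5,55],[-16,-28.5,55]],[[-16,28.5,55],[-91,28.5,55],[-91,50.5,55],[-16,50.5,55]]
for l in L: cv2.polylines(im,[np.int32(proj(f,place(p,np.array(l)/1e3)))],True,(255,0,255),1)
cv2.imwrite('pics/w2.png',im[:,:,::-1])"
```

```text
move [-1.6 -1.7 -0.6] yaw 0.0004
```

View pics/w2.png

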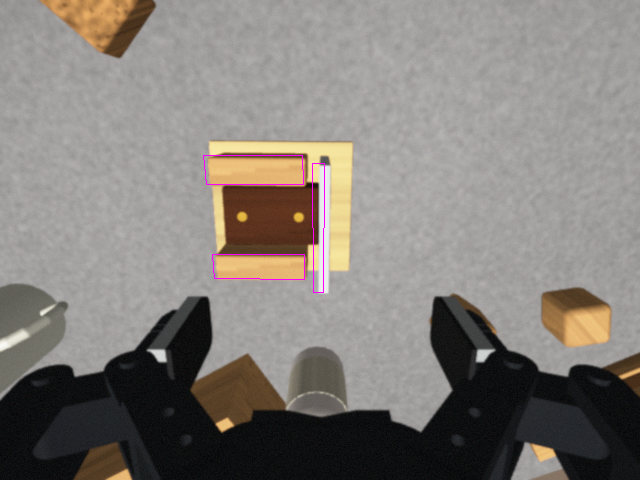

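The wrist image shows the square in the cradle. My overlay matches the cleats, but the plate's top edge at u 320–330 lies about 7 px (5 mm) further out than the model. I'll check the glue bottle's clearance and refit the plate.

```bash
python3 -c "
from h import *
p,q=pickle.load(open('pq.pkl','rb'));
f=pickle.load(open('w1.pkl','rb'));t=pickle.load(open('top0.pkl','rb'))
P=np.array([[0,48,85],[0,-48,85],[-8,48,85],[-8,-48,85]])/1e3
s,e=fit(f,P,np.array([[330,163],[329,293],[321,164],[319.5,293]]),p);print(p,s,e)
pickle.dump(s,open('s.pkl','wb'))
def bp(f,u,v,z):
    d=f['R'].T@[(u-f['cx'])/f['fx'],(v-f['cy'])/f['fy'],1];c=-f['R'].T@f['t'];return c+d*(z-c[2])/d[2]
print(bp(t,358,162,.08),bp(t,258,148,.045),bp(t,297,162,.045))
go(place(s,[[-.004,0,.055]])[0],s[2])"
```

```text
[ 0.54060586 -0.14401319  1.13301749] [ 0.54286032 -0.14003537  1.12905191] [[ 1.28476965  1.01279683]
 [ 0.58046431 -0.40866531]
 [-1.46159659 -0.05129378]
 [-0.52064941 -0.46190658]]
[ 0.68704265 -0.22425457  0.08      ] [0.72687154 0.02364895 0.045     ] [ 0.6939037 -0.0752125  0.045    ]
move [ -2.    3.  144.4] yaw 0.0042
```

Call:
drive_tool(moves=[{"x": -2, "y": 3, "z": 20, "yaw": 0.004}, {"x": -2, "y": 3, "z": 50, "yaw": 0.004}, {"x": -2, "y": 3, "z": 80, "yaw": 0.004}, {"x": -2, "y": 3, "z": 105, "yaw": 0.004}, {"x": -2, "y": 3, "z": 125, "yaw": 0.004}, {"x": -2, "y": 3, "z": 137, "yaw": 0.004}, {"x": -2, "y": 3, "z": 144, "yaw": 0.004}, {"x": -2, "y": 3, "z": 144, "yaw": 0.004}, {"x": -2, "y": 3, "z": 144, "yaw": 0.004}, {"x": -2, "y": 3, "z": 144, "yaw": 0.004}], grip=1)

```text
time_s: 4.55
ee_pos: [0.5415, -0.1439, 0.0558]
tcp_rot: [[-0.904, 0.428, 0.001], [0.428, 0.904, -0.0], [-0.001, 0.0, -1.0]]
wrist_force: [0.2, 0.7, 0.1]
gripper_width: 0.0853
grip_force: 0.0
```

Call:
drive_tool(moves=[{"x": 0, "y": 0, "z": 0, "yaw": 0}, {"x": 0, "y": 0, "z": 0, "yaw": 0}, {"x": 0, "y": 0, "z": 0, "yaw": 0}, {"x": 0, "y": 0, "z": 0, "yaw": 0}, {"x": 0, "y": 0, "z": 0, "yaw": 0}, {"x": 0, "y": 0, "z": 0, "yaw": 0}, {"x": 0, "y": 0, "z": 0, "yaw": 0}, {"x": 0, "y": 0, "z": 0, "yaw": 0}, {"x": 0, "y": 0, "z": 0, "yaw": 0}, {"x": 0, "y": 0, "z": 0, "yaw": 0}], grip=0, newtons=60)

```text
time_s: 5.8
ee_pos: [0.5412, -0.144, 0.0554]
tcp_rot: [[-0.904, 0.428, 0.0], [0.428, 0.904, -0.0], [-0.0, -0.0, -1.0]]
wrist_force: [-1.8, -2.2, 6.5]
gripper_width: 0.0071
grip_force: 59.5
```

Call:
drive_tool(moves=[{"x": 0, "y": 0, "z": -8, "yaw": 0}, {"x": 0, "y": 0, "z": -18, "yaw": 0}, {"x": 0, "y": 0, "z": -30, "yaw": 0}, {"x": 0, "y": 0, "z": -42, "yaw": 0}, {"x": 0, "y": 0, "z": -55, "yaw": 0}, {"x": 0, "y": 0, "z": -68, "yaw": 0}, {"x": 0, "y": 0, "z": -80, "yaw": 0}, {"x": 0, "y": 0, "z": -90, "yaw": 0}, {"x": 0, "y": 0, "z": -90, "yaw": 0}, {"x": 0, "y": 0, "z": -90, "yaw": 0}])

```text
time_s: 7.05
ee_pos: [0.541, -0.1438, 0.145]
tcp_rot: [[-0.904, 0.428, -0.0], [0.428, 0.904, 0.0], [0.0, -0.0, -1.0]]
wrist_force: [0.3, 0.1, -1.8]
gripper_width: 0.0073
grip_force: 58.4
```

```bash
python3 -c "
from h import *
p,q=pickle.load(open('pq.pkl','rb'));
print(r.get_obs()['gripper_width'])
go(place(q,[[-.084,0,.145]])[0],q[2])"
```

```text
0.007261123883516468
move [132.1 219.6   0. ] yaw -0.2606
```

Call:
drive_tool(moves=[{"x": 10, "y": 17, "z": 0, "yaw": -0.03}, {"x": 30, "y": 50, "z": 0, "yaw": -0.06}, {"x": 50, "y": 83, "z": 0, "yaw": -0.1}, {"x": 72, "y": 120, "z": 0, "yaw": -0.14}, {"x": 92, "y": 153, "z": 0, "yaw": -0.18}, {"x": 110, "y": 183, "z": 0, "yaw": -0.22}, {"x": 122, "y": 203, "z": 0, "yaw": -0.25}, {"x": 132, "y": 220, "z": 0, "yaw": -0.26}, {"x": 132, "y": 220, "z": 0, "yaw": -0.26}, {"x": 132, "y": 220, "z": 0, "yaw": -0.26}])

```text
time_s: 8.3
ee_pos: [0.516, 0.1105, 0.1452]
tcp_rot: [[-0.983, 0.182, -0.0], [0.182, 0.983, -0.001], [-0.0, -0.001, -1.0]]
wrist_force: [-0.2, -0.5, -2.0]
gripper_width: 0.0068
grip_force: 58.7
```

```bash
python3 -c "
from h import *
p,q=pickle.load(open('pq.pkl','rb'));
print(r.get_obs()['gripper_width'])
go(place(q,[[-.084,0,.145]])[0],q[2])
f=r.grab_frame('wrist'); pickle.dump(f,open('w3.pkl','wb'))
im=f['image'].copy()
L=[[0,-100,100],[0,100,100],[18,100,100],[18,-100,100]],[[0,-91,0],[0,91,0],[0,91,100],[0,-91,100]]
for l in L: cv2.polylines(im,[np.int32(proj(f,place(q,np.array(l)/1e3)))],True,(255,0,255),1)
cv2.imwrite('pics/w3.png',im[:,:,::-1])"
```

```text
0.0067712694529206965
move [0.7 0.5 0.2] yaw -0.0019
```

View pics/w3.png

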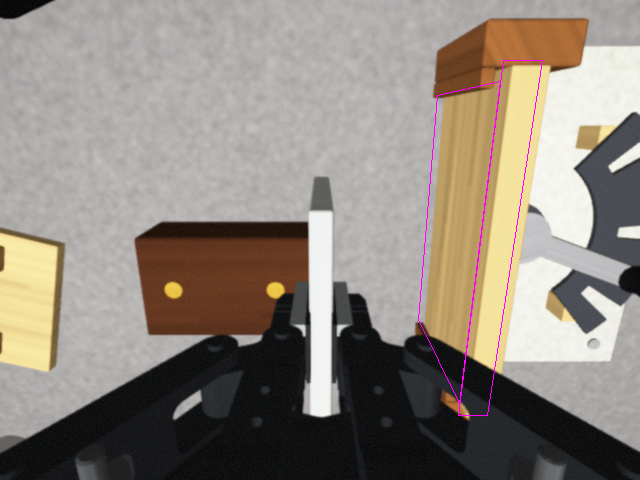

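The wrist view shows the square hanging straight with its plate at (320,310). The panel's top edge runs (507,66)–(468,375), a few px right of my overlay. I'll refine the fixture pose with row-wise edges.

```bash
cat > ref.py <<'E'
from h import *
p,q=pickle.load(open('pq.pkl','rb')); f=pickle.load(open('w3.pkl','rb'))
G=cv2.GaussianBlur(cv2.cvtColor(f['image'],cv2.COLOR_RGB2GRAY).astype(np.float32),(1,5),0)
S=np.abs(cv2.Sobel(G,cv2.CV_32F,1,0,ksize=3))
lines=[((0,.1)),((.018,.1)),((0,0.))]
def uat(q,x,z,v):
    a,b=proj(f,place(q,[[x,-.09,z],[x,.09,z]])); return a[0]+(b[0]-a[0])*(v-a[1])/(b[1]-a[1])
obs=[]
for (x,z),rows in zip(lines,[range(110,330,5),range(110,200,5),range(110,310,5)]):
    for v in rows:
        c=int(round(uat(q,x,z,v)+5)); w=S[v,c-9:c+10]; obs.append((x,z,v,c-9+int(w.argmax())))
def res(k): return [uat(k,x,z,v)-u for x,z,v,u in obs]+list(2*(proj(f,place(k,[[0,.1,.1]]))[0]-[507,66]))
s=least_squares(res,q,loss='soft_l1'); e=np.array(s.fun if 0 else res(s.x))
print(q,s.x,np.degrees(s.x[2]),'med',np.median(np.abs(e)));
for x,z in lines: print(x,z,np.median([b for a,b in zip(obs,e) if a[:2]==(x,z)]))
pickle.dump(s.x,open('q2.pkl','wb'))
go(place(s.x,[[-.084,0,.145]])[0],s.x[2])
E
python3 ref.py
```

```text
[0.53062216 0.19380508 1.38961298] [0.53374319 0.19801831 1.39467517] 79.90900088483197 med 0.285544104417113
0 0.1 0.1548326245335261
0.018 0.1 0.014203246445219975
0 0.0 -0.3438723948804068
move [-2.   5.4  0.3] yaw -0.0072
```

Call:
drive_tool(moves=[{"x": -2, "y": 0, "z": 12, "yaw": -0.007}, {"x": -2, "y": 0, "z": 30, "yaw": -0.007}, {"x": -2, "y": 0, "z": 50, "yaw": -0.007}, {"x": -2, "y": 0, "z": 68, "yaw": -0.007}, {"x": -2, "y": 0, "z": 82, "yaw": -0.007}, {"x": -2, "y": 0, "z": 91, "yaw": -0.007}, {"x": -2, "y": 0, "z": 96, "yaw": -0.007}, {"x": -2, "y": 0, "z": 99, "yaw": -0.007}, {"x": -2, "y": 0, "z": 99, "yaw": -0.007}, {"x": -2, "y": 0, "z": 99, "yaw": -0.007}])

```text
time_s: 9.6
ee_pos: [0.5181, 0.1112, 0.0466]
tcp_rot: [[-0.985, 0.174, 0.001], [0.174, 0.985, 0.0], [-0.001, 0.0, -1.0]]
wrist_force: [-0.4, -0.5, -2.1]
gripper_width: 0.0071
grip_force: 58.8
```

Call:
drive_tool(moves=[{"x": 0, "y": 0, "z": 0.4, "yaw": 0}, {"x": 0, "y": 0, "z": 0.8, "yaw": 0}, {"x": 0, "y": 0, "z": 1.2, "yaw": 0}, {"x": 0, "y": 0, "z": 1.6, "yaw": 0}, {"x": 0, "y": 0, "z": 2, "yaw": 0}, {"x": 0, "y": 0, "z": 2, "yaw": 0}, {"x": 0, "y": 0, "z": 2, "yaw": 0}, {"x": 0, "y": 0, "z": 2, "yaw": 0}, {"x": 0, "y": 0, "z": 2, "yaw": 0}, {"x": 0, "y": 0, "z": 2, "yaw": 0}])

```text
time_s: 10.85
ee_pos: [0.518, 0.1112, 0.0454]
tcp_rot: [[-0.985, 0.174, 0.0], [0.174, 0.985, 0.001], [-0.0, 0.001, -1.0]]
wrist_force: [-7.6, 0.1, 25.5]
gripper_width: 0.0069
grip_force: 63.0
```

Call:
drive_tool(moves=[{"x": 0, "y": 0, "z": -1.2, "yaw": 0}, {"x": 0, "y": 0, "z": -1.2, "yaw": 0}, {"x": 0, "y": 0, "z": -1.2, "yaw": 0}, {"x": 0, "y": 0, "z": -1.2, "yaw": 0}, {"x": 0, "y": 0, "z": -1.2, "yaw": 0}, {"x": 0, "y": 0, "z": -1.2, "yaw": 0}, {"x": 0, "y": 0, "z": -1.2, "yaw": 0}, {"x": 0, "y": 0, "z": -1.2, "yaw": 0}, {"x": 0, "y": 0, "z": -1.2, "yaw": 0}, {"x": 0, "y": 0, "z": -1.2, "yaw": 0}], grip=0.7)

```text
time_s: 12.1
ee_pos: [0.5179, 0.1111, 0.0455]
tcp_rot: [[-0.985, 0.174, 0.0], [0.174, 0.985, 0.0], [-0.0, 0.0, -1.0]]
wrist_force: [0.1, -0.2, 0.1]
gripper_width: 0.0601
grip_force: 0.0
```

Call:
drive_tool(moves=[{"x": 0, "y": 0, "z": -10, "yaw": 0}, {"x": 0, "y": 0, "z": -30, "yaw": 0}, {"x": 0, "y": 0, "z": -55, "yaw": 0}, {"x": 0, "y": 0, "z": -80, "yaw": 0}, {"x": 0, "y": -8, "z": -100, "yaw": 0.1}, {"x": 0, "y": -18, "z": -110, "yaw": 0.25}, {"x": 0, "y": -30, "z": -110, "yaw": 0.4}, {"x": 0, "y": -42, "z": -110, "yaw": 0.55}, {"x": 0, "y": -52, "z": -110, "yaw": 0.7}, {"x": 0, "y": -56, "z": -110, "yaw": 0.85}], grip=1)

```text
time_s: 13.35
ee_pos: [0.5081, 0.0554, 0.1563]
tcp_rot: [[-0.514, 0.858, 0.001], [0.858, 0.514, 0.0], [0.0, 0.001, -1.0]]
wrist_force: [0.6, 0.4, 0.2]
gripper_width: 0.085
grip_force: 0.0
```

```bash
python3 -c "
from h import *
q=pickle.load(open('q2.pkl','rb'))
o=r.get_obs();print(o['joints'],o['ee_pos'])
go(place(q,[[-.084-.056,0,.15]])[0],q[2]+np.pi/2)"
```

```text
[-30.34932411  27.43330506  23.40495732 113.74886786 -15.94930647
  41.85892989  33.63384722] [0.50811747 0.0553956  0.15625577]
move [3.5 3.4 6.3] yaw 0.7164
```

Call:
drive_tool(moves=[{"x": 1, "y": 1, "z": -5, "yaw": 0.15}, {"x": 2, "y": 2, "z": -10, "yaw": 0.3}, {"x": 3, "y": 3, "z": -15, "yaw": 0.45}, {"x": 3.5, "y": 3.5, "z": -20, "yaw": 0.6}, {"x": 3.5, "y": 3.5, "z": -20, "yaw": 0.716}, {"x": 3.5, "y": 3.5, "z": -20, "yaw": 0.716}, {"x": 3.5, "y": 3.5, "z": -20, "yaw": 0.716}, {"x": 3.5, "y": 3.5, "z": -20, "yaw": 0.716}, {"x": 3.5, "y": 3.5, "z": -20, "yaw": 0.716}, {"x": 3.5, "y": 3.5, "z": -20, "yaw": 0.716}])

```text
time_s: 14.6
ee_pos: [0.5093, 0.0607, 0.1755]
tcp_rot: [[0.169, 0.986, -0.0], [0.986, -0.169, 0.0], [0.0, -0.0, -1.0]]
wrist_force: [-0.0, -0.0, 0.2]
gripper_width: 0.0853
grip_force: 0.0
```

```bash
python3 -c "
from h import *
q=pickle.load(open('q2.pkl','rb'))
f=r.grab_frame('wrist'); pickle.dump(f,open('w4.pkl','wb'))
s=place(q,[[-.078,0,0]])[0];s[2]=q[2]
im=f['image'].copy()
L=[[0,-48,75],[0,48,75],[-8,48,75],[-8,-48,75]],[[-8,-25,30],[-88,-25,30],[-88,25,30],[-8,25,30]]
for l in L: cv2.polylines(im,[np.int32(proj(f,place(s,np.array(l)/1e3)))],True,(255,0,255),1)
cv2.polylines(im,[np.int32(proj(f,place(q,[[0,-.1,.1],[0,.1,.1]])))],True,(255,0,255),1)
cv2.imwrite('pics/w4.png',im[:,:,::-1]);go(place(q,[[-.143,0,.176]])[0],q[2]+np.pi/2)"
```

```text
move [-3.5 -0.1 -0.5] yaw 0.0063
```

View pics/w4.png

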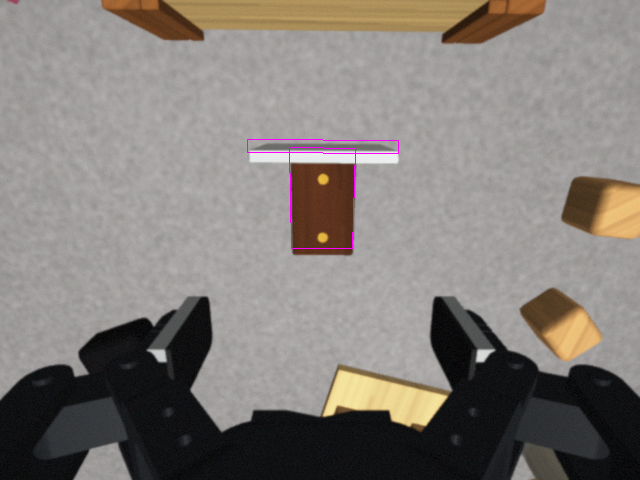

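The square stands upright and parallel: plate at v≈156, foot end at (322,254), centred, about 84 mm from the panel. Next I grip the foot.

Call:
drive_tool(moves=[{"x": -2, "y": 0, "z": 25, "yaw": 0.006}, {"x": -2, "y": 0, "z": 60, "yaw": 0.006}, {"x": -2, "y": 0, "z": 95, "yaw": 0.006}, {"x": -2, "y": 0, "z": 125, "yaw": 0.006}, {"x": -2, "y": 0, "z": 148, "yaw": 0.006}, {"x": -2, "y": 0, "z": 162, "yaw": 0.006}, {"x": -2, "y": 0, "z": 169, "yaw": 0.006}, {"x": -2, "y": 0, "z": 172, "yaw": 0.006}, {"x": -2, "y": 0, "z": 172, "yaw": 0.006}, {"x": -2, "y": 0, "z": 172, "yaw": 0.006}])

```text
time_s: 15.9
ee_pos: [0.5093, 0.0589, 0.004]
tcp_rot: [[0.175, 0.985, 0.001], [0.985, -0.175, 0.0], [0.0, 0.001, -1.0]]
wrist_force: [0.6, 0.6, -0.2]
gripper_width: 0.0853
grip_force: 0.0
```

Call:
drive_tool(moves=[{"x": 0, "y": 0, "z": 0, "yaw": 0}, {"x": 0, "y": 0, "z": 0, "yaw": 0}, {"x": 0, "y": 0, "z": 0, "yaw": 0}, {"x": 0, "y": 0, "z": 0, "yaw": 0}, {"x": 0, "y": 0, "z": 0, "yaw": 0}, {"x": 0, "y": 0, "z": 0, "yaw": 0}, {"x": 0, "y": 0, "z": 0, "yaw": 0}, {"x": 0, "y": 0, "z": 0, "yaw": 0}, {"x": 0, "y": 0, "z": 0, "yaw": 0}, {"x": 0, "y": 0, "z": 0, "yaw": 0}], grip=0, newtons=30)

```text
time_s: 17.15
ee_pos: [0.5092, 0.0588, 0.0038]
tcp_rot: [[0.175, 0.985, 0.0], [0.985, -0.175, 0.0], [0.0, 0.0, -1.0]]
wrist_force: [-1.7, 0.1, 5.9]
gripper_width: 0.0493
grip_force: 30.7
```

```bash
python3 -c "
from h import *
q=pickle.load(open('q2.pkl','rb'))
o=r.get_obs();print(o['ee_pos'],o['wrist_force'])
go(place(q,[[-.059,0,.003]])[0],q[2]+np.pi/2)"
```

```text
[0.50919862 0.05880571 0.00379333] [-1.71020725  0.05411322  5.91366563]
move [82.4 -0.2  0.8] yaw -0.0001
```

Call:
drive_tool(moves=[{"x": 6, "y": 0, "z": 0, "yaw": 0}, {"x": 16, "y": 0, "z": 0, "yaw": 0}, {"x": 27, "y": 0, "z": 0, "yaw": 0}, {"x": 38, "y": 0, "z": 0, "yaw": 0}, {"x": 49, "y": 0, "z": 0, "yaw": 0}, {"x": 59, "y": 0, "z": 0, "yaw": 0}, {"x": 67, "y": 0, "z": 0, "yaw": 0}, {"x": 72, "y": 0, "z": 0, "yaw": 0}, {"x": 74, "y": 0, "z": 0, "yaw": 0}, {"x": 74, "y": 0, "z": 0, "yaw": 0}])

```text
time_s: 18.4
ee_pos: [0.5222, 0.1312, 0.0038]
tcp_rot: [[0.176, 0.984, 0.001], [0.984, -0.176, -0.001], [-0.001, 0.001, -1.0]]
wrist_force: [-0.6, -3.3, 6.9]
gripper_width: 0.0493
grip_force: 31.2
```

Call:
drive_tool(moves=[{"x": 1, "y": 0, "z": 0, "yaw": 0}, {"x": 2, "y": 0, "z": 0, "yaw": 0}, {"x": 3, "y": 0, "z": 0, "yaw": 0}, {"x": 4, "y": 0, "z": 0, "yaw": 0}, {"x": 5, "y": 0, "z": 0, "yaw": 0}, {"x": 6, "y": 0, "z": 0, "yaw": 0}, {"x": 6, "y": 0, "z": 0, "yaw": 0}, {"x": 6, "y": 0, "z": 0, "yaw": 0}, {"x": 6, "y": 0, "z": 0, "yaw": 0}, {"x": 6, "y": 0, "z": 0, "yaw": 0}])

```text
time_s: 19.65
ee_pos: [0.5232, 0.1367, 0.0038]
tcp_rot: [[0.176, 0.984, 0.0], [0.984, -0.176, -0.001], [-0.001, 0.001, -1.0]]
wrist_force: [-1.0, -6.2, 6.9]
gripper_width: 0.0493
grip_force: 31.2
```

Call:
drive_tool(moves=[{"x": 0.5, "y": 0, "z": 0, "yaw": 0}, {"x": 1, "y": 0, "z": 0, "yaw": 0}, {"x": 1.5, "y": 0, "z": 0, "yaw": 0}, {"x": 2, "y": 0, "z": 0, "yaw": 0}, {"x": 2, "y": 0, "z": 0, "yaw": 0}, {"x": 2, "y": 0, "z": 0, "yaw": 0}, {"x": 2, "y": 0, "z": 0, "yaw": 0}, {"x": 2, "y": 0, "z": 0, "yaw": 0}, {"x": 2, "y": 0, "z": 0, "yaw": 0}, {"x": 2, "y": 0, "z": 0, "yaw": 0}])

```text
time_s: 20.9
ee_pos: [0.5236, 0.1386, 0.0038]
tcp_rot: [[0.176, 0.984, 0.0], [0.984, -0.176, -0.001], [-0.001, 0.001, -1.0]]
wrist_force: [-1.0, -6.7, 8.0]
gripper_width: 0.0494
grip_force: 31.2
```

Call:
drive_tool(moves=[{"x": 0.4, "y": 0, "z": 0, "yaw": 0}, {"x": 0.8, "y": 0, "z": 0, "yaw": 0}, {"x": 1.2, "y": 0, "z": 0, "yaw": 0}, {"x": 1.6, "y": 0, "z": 0, "yaw": 0}, {"x": 2, "y": 0, "z": 0, "yaw": 0}, {"x": 2.4, "y": 0, "z": 0, "yaw": 0}, {"x": 2.7, "y": 0, "z": 0, "yaw": 0}, {"x": 3, "y": 0, "z": 0, "yaw": 0}, {"x": 3, "y": 0, "z": 0, "yaw": 0}, {"x": 3, "y": 0, "z": 0, "yaw": 0}])

```text
time_s: 22.15
ee_pos: [0.524, 0.141, 0.0038]
tcp_rot: [[0.176, 0.984, 0.0], [0.984, -0.176, -0.002], [-0.001, 0.001, -1.0]]
wrist_force: [-1.8, -9.9, 9.2]
gripper_width: 0.0497
grip_force: 31.3
```

Call:
drive_tool(moves=[{"x": 0.4, "y": 0, "z": 0, "yaw": 0}, {"x": 0.8, "y": 0, "z": 0, "yaw": 0}, {"x": 1.2, "y": 0, "z": 0, "yaw": 0}, {"x": 1.6, "y": 0, "z": 0, "yaw": 0}, {"x": 2, "y": 0, "z": 0, "yaw": 0}, {"x": 2, "y": 0, "z": 0, "yaw": 0}, {"x": 2, "y": 0, "z": 0, "yaw": 0}, {"x": 2, "y": 0, "z": 0, "yaw": 0}, {"x": 2, "y": 0, "z": 0, "yaw": 0}, {"x": 2, "y": 0, "z": 0, "yaw": 0}])

```text
time_s: 23.4
ee_pos: [0.5241, 0.1411, 0.0038]
tcp_rot: [[0.177, 0.984, -0.0], [0.984, -0.177, -0.003], [-0.003, 0.0, -1.0]]
wrist_force: [-3.5, -20.1, 12.4]
gripper_width: 0.0495
grip_force: 31.3
```

```bash
python3 -c "
from h import *
q=pickle.load(open('q2.pkl','rb'))
o=r.get_obs();c,s=np.cos(q[2]),np.sin(q[2]);d=o['ee_pos'][:2]-q[:2];print([[c,s],[-s,c]]@d,o['wrist_force'])
f=r.grab_frame('wrist');a=f['image'][0:330,120:520];g=r.grab_frame('top')['image'][160:280,110:260]
a=cv2.resize(a,(400,330));g=cv2.resize(g,None,fx=2.66,fy=2.66,interpolation=cv2.INTER_CUBIC)
g=g[:330,:399];b=np.zeros((330,400,3),np.uint8);b[:g.shape[0],:g.shape[1]]=g
cv2.imwrite('pics/w5.png',np.hstack([a,b])[:,:,::-1])"
```

```text
[-0.05768362 -0.00046296] [ -3.53824672 -20.12434032  12.44976682]
```

View pics/w5.png

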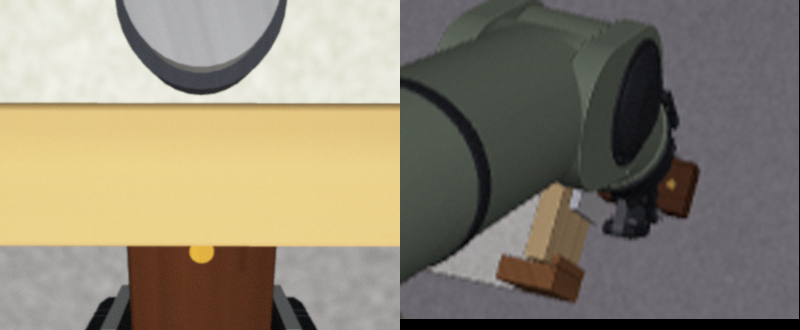

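The plate has met the panel: the TCP stopped 57.7 mm before the face at 20 N and the foot is centred. I'll relieve the force, then release and rise.

Call:
drive_tool(moves=[{"x": -0.5, "y": 0, "z": 0, "yaw": 0}, {"x": -1, "y": 0, "z": 0, "yaw": 0}, {"x": -1.2, "y": 0, "z": 0, "yaw": 0}, {"x": -1.2, "y": 0, "z": 0, "yaw": 0}, {"x": -1.2, "y": 0, "z": 0, "yaw": 0}, {"x": -1.2, "y": 0, "z": 0, "yaw": 0}, {"x": -1.2, "y": 0, "z": 0, "yaw": 0}, {"x": -1.2, "y": 0, "z": 0, "yaw": 0}, {"x": -1.2, "y": 0, "z": 0, "yaw": 0}, {"x": -1.2, "y": 0, "z": 0, "yaw": 0}])

```text
time_s: 24.75
ee_pos: [0.5241, 0.1411, 0.0038]
tcp_rot: [[0.177, 0.984, 0.0], [0.984, -0.177, -0.002], [-0.002, 0.001, -1.0]]
wrist_force: [-2.1, -12.6, 10.2]
gripper_width: 0.0494
grip_force: 31.0
```

Call:
drive_tool(moves=[{"x": 0, "y": 0, "z": 0, "yaw": 0}, {"x": 0, "y": 0, "z": 0, "yaw": 0}, {"x": 0, "y": 0, "z": 0, "yaw": 0}, {"x": 0, "y": 0, "z": 0, "yaw": 0}, {"x": 0, "y": 0, "z": 0, "yaw": 0}, {"x": 0, "y": 0, "z": 0, "yaw": 0}, {"x": 0, "y": 0, "z": 0, "yaw": 0}, {"x": 0, "y": 0, "z": 0, "yaw": 0}, {"x": 0, "y": 0, "z": 0, "yaw": 0}, {"x": 0, "y": 0, "z": 0, "yaw": 0}], grip=1)

```text
time_s: 26.0
ee_pos: [0.524, 0.1433, 0.0035]
tcp_rot: [[0.175, 0.985, -0.0], [0.985, -0.175, 0.0], [-0.0, -0.0, -1.0]]
wrist_force: [0.4, -0.6, -0.5]
gripper_width: 0.0851
grip_force: 0.0
```

Call:
drive_tool(moves=[{"x": 0, "y": 0, "z": -10, "yaw": 0}, {"x": 0, "y": 0, "z": -30, "yaw": 0}, {"x": 0, "y": 0, "z": -60, "yaw": 0}, {"x": 0, "y": 0, "z": -95, "yaw": 0}, {"x": 0, "y": 0, "z": -130, "yaw": 0}, {"x": 0, "y": 0, "z": -165, "yaw": 0}, {"x": 0, "y": 0, "z": -190, "yaw": 0}, {"x": 0, "y": 0, "z": -200, "yaw": 0}, {"x": 0, "y": 0, "z": -200, "yaw": 0}, {"x": 0, "y": 0, "z": -200, "yaw": 0}])

```text
time_s: 27.25
ee_pos: [0.5236, 0.1432, 0.2027]
tcp_rot: [[0.175, 0.985, -0.001], [0.985, -0.175, -0.001], [-0.001, -0.001, -1.0]]
wrist_force: [0.6, -0.2, -0.3]
gripper_width: 0.0855
grip_force: 0.0
```

```bash
python3 -c "
from h import *
q=pickle.load(open('q2.pkl','rb'));o=r.get_obs();print(o['joints'])
f=r.grab_frame('wrist'); pickle.dump(f,open('w6.pkl','wb'))
im=f['image'].copy()
for z in(.05,.09):
  cv2.polylines(im,[np.int32(proj(f,place(q,[[.046+.085*np.cos(a-.65),.085*np.sin(a-.65),z] for a in np.arange(0,1.31,.1)])))],False,(255,0,255),1)
L=[[0,-48,75],[0,48,75],[-8,48,75],[-8,-48,75]],[[-8,-25,30],[-88,-25,30],[-88,25,30],[-8,25,30]]
for l in L: cv2.polylines(im,[np.int32(proj(f,place(q,np.array(l)/1e3)))],True,(255,0,255),1)
cv2.imwrite('pics/w6.png',im[:,:,::-1])
for d in r.outline_of(f,'lever_knob'): print(d['confidence'],d['extent'])
"
```

```text
[-49.12506601  29.45249592  38.77017026 107.23352443 -23.16904892
  51.44653702  -9.28107122]
0.82 [297.4, 0.5, 63.6, 106.8]
```

View pics/w6.png

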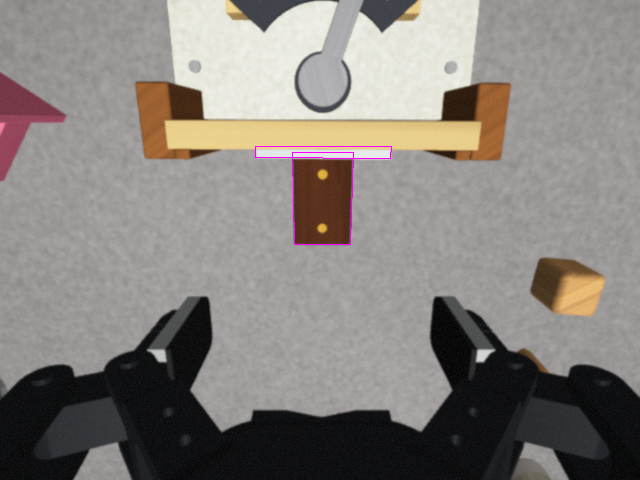

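The square sits exactly on the model, flush and centred. The lever arm runs from (323,82) to (350,5), so the joint is about 0.31.

```bash
python3 -c "
from h import *
q=pickle.load(open('q2.pkl','rb'))
K=lambda a,z:place(q,[[.046+.085*np.cos(a-.65),.085*np.sin(a-.65),z]])[0]
go(K(.31,.2),q[2]+np.pi/2)
o=r.get_obs();R=np.array(o['tcp_rot'])
for a in np.linspace(.31,1.34,11): print(np.round(R.T@(K(a,0)-K(.31,0))*1e3,1))
"
```

```text
move [182.   28.6   2.5] yaw -0.0001
[0. 0. 0.]
[ 2.5 -8.4  0. ]
[  4.1 -17.    0. ]
[  4.8 -25.7   0. ]
[  4.6 -34.5   0. ]
[  3.6 -43.1   0. ]
[  1.6 -51.7   0.1]
[ -1.2 -60.    0.1]
[ -4.9 -67.9   0.1]
[ -9.4 -75.4   0.1]
[-14.6 -82.5   0.1]
```

Call:
drive_tool(moves=[{"x": 15, "y": 3, "z": 0, "yaw": 0}, {"x": 45, "y": 8, "z": 0, "yaw": 0}, {"x": 80, "y": 14, "z": 0, "yaw": 0}, {"x": 115, "y": 20, "z": 0, "yaw": 0}, {"x": 145, "y": 25, "z": 0, "yaw": 0}, {"x": 170, "y": 28, "z": 0, "yaw": 0}, {"x": 182, "y": 28.5, "z": 0, "yaw": 0}, {"x": 182, "y": 28.5, "z": 0, "yaw": 0}, {"x": 182, "y": 28.5, "z": 0, "yaw": 0}, {"x": 182, "y": 28.5, "z": 0, "yaw": 0}])

```text
time_s: 28.6
ee_pos: [0.584, 0.3167, 0.2037]
tcp_rot: [[0.176, 0.984, 0.0], [0.984, -0.176, 0.0], [0.0, 0.0, -1.0]]
wrist_force: [-0.3, -0.4, 0.1]
gripper_width: 0.0854
grip_force: 0.0
```

```bash
python3 -c "
from h import *
q=pickle.load(open('q2.pkl','rb'))
K=lambda a,z:place(q,[[.046+.085*np.cos(a-.65),.085*np.sin(a-.65),z]])[0]
go(K(.31,.058),q[2]+np.pi/2)
f=r.grab_frame('wrist'); im=f['image'].copy()
for z in (.05,.09):
  c=np.int32(proj(f,[K(.31,z)])[0]); cv2.circle(im,tuple(int(v) for v in c),4,(255,0,255),1)
cv2.imwrite('pics/w7.png',im[:,:,::-1])
"
```

```text
move [  0.5  -0.4 145.7] yaw -0.0009
```

View pics/w7.png

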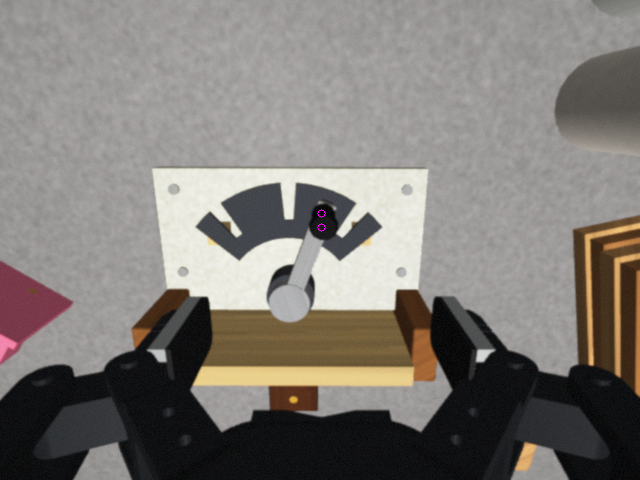

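The knob at (322,220) matches the prediction, so I descend and grip it.

Call:
drive_tool(moves=[{"x": 0, "y": 0, "z": 15, "yaw": 0}, {"x": 0, "y": 0, "z": 40, "yaw": 0}, {"x": 0, "y": 0, "z": 70, "yaw": 0}, {"x": 0, "y": 0, "z": 100, "yaw": 0}, {"x": 0, "y": 0, "z": 122, "yaw": 0}, {"x": 0, "y": 0, "z": 137, "yaw": 0}, {"x": 0, "y": 0, "z": 145, "yaw": 0}, {"x": 0, "y": 0, "z": 145, "yaw": 0}, {"x": 0, "y": 0, "z": 145, "yaw": 0}, {"x": 0, "y": 0, "z": 145, "yaw": 0}])

```text
time_s: 29.9
ee_pos: [0.5842, 0.3177, 0.0591]
tcp_rot: [[0.175, 0.985, 0.001], [0.985, -0.175, 0.001], [0.001, 0.001, -1.0]]
wrist_force: [0.0, 0.4, -0.3]
gripper_width: 0.0853
grip_force: 0.0
```

Call:
drive_tool(moves=[{"x": 0, "y": 0, "z": 0, "yaw": 0}, {"x": 0, "y": 0, "z": 0, "yaw": 0}, {"x": 0, "y": 0, "z": 0, "yaw": 0}, {"x": 0, "y": 0, "z": 0, "yaw": 0}, {"x": 0, "y": 0, "z": 0, "yaw": 0}, {"x": 0, "y": 0, "z": 0, "yaw": 0}, {"x": 0, "y": 0, "z": 0, "yaw": 0}, {"x": 0, "y": 0, "z": 0, "yaw": 0}, {"x": 0, "y": 0, "z": 0, "yaw": 0}, {"x": 0, "y": 0, "z": 0, "yaw": 0}], grip=0, newtons=25)

```text
time_s: 31.15
ee_pos: [0.5842, 0.3175, 0.0586]
tcp_rot: [[0.175, 0.985, 0.001], [0.985, -0.175, 0.0], [0.0, 0.0, -1.0]]
wrist_force: [4.5, 1.4, 2.7]
gripper_width: 0.0201
grip_force: 24.5
```

Call:
drive_tool(moves=[{"x": 2.5, "y": -8.4, "z": 0, "yaw": 0}, {"x": 4.1, "y": -17, "z": 0, "yaw": 0}, {"x": 4.8, "y": -25.7, "z": 0, "yaw": 0}, {"x": 4.6, "y": -34.5, "z": 0, "yaw": 0}, {"x": 3.6, "y": -43.1, "z": 0, "yaw": 0}, {"x": 1.6, "y": -51.7, "z": 0, "yaw": 0}, {"x": -1.2, "y": -60, "z": 0, "yaw": 0}, {"x": -4.9, "y": -67.9, "z": 0, "yaw": 0}, {"x": -9.4, "y": -75.4, "z": 0, "yaw": 0}, {"x": -12.5, "y": -80, "z": 0, "yaw": 0}])

```text
time_s: 32.4
ee_pos: [0.5036, 0.3198, 0.0588]
tcp_rot: [[0.174, 0.985, 0.002], [0.985, -0.174, 0.001], [0.001, 0.002, -1.0]]
wrist_force: [27.8, 15.0, -8.3]
gripper_width: 0.0196
grip_force: 27.3
```

```bash
cat > lv.py <<'E'
from h import *
q=pickle.load(open('q2.pkl','rb'))
o=r.get_obs();c,s=np.cos(q[2]),np.sin(q[2]);d=[[c,s],[-s,c]]@(o['ee_pos'][:2]-q[:2])-[.046,0]
print('joint~',np.arctan2(d[1],d[0])+.65,'radius',np.hypot(*d),o['wrist_force'],o['gripper_width'],o['time_s'])
E
python3 lv.py
```

```text
joint~ 1.288889416447339 radius 0.08549051883929627 [27.8353612  15.00521356 -8.29580891] 0.01962525100159237 32.4
```

Call:
drive_tool(moves=[{"x": 0, "y": 0, "z": 0, "yaw": 0}, {"x": 0, "y": 0, "z": 0, "yaw": 0}, {"x": 0, "y": 0, "z": 0, "yaw": 0}, {"x": 0, "y": 0, "z": 0, "yaw": 0}, {"x": 0, "y": 0, "z": 0, "yaw": 0}, {"x": 0, "y": 0, "z": 0, "yaw": 0}, {"x": 0, "y": 0, "z": 0, "yaw": 0}, {"x": 0, "y": 0, "z": 0, "yaw": 0}, {"x": 0, "y": 0, "z": 0, "yaw": 0}, {"x": 0, "y": 0, "z": 0, "yaw": 0}])

```text
time_s: 33.65
ee_pos: [0.504, 0.32, 0.0587]
tcp_rot: [[0.174, 0.985, 0.002], [0.985, -0.174, 0.001], [0.002, 0.002, -1.0]]
wrist_force: [10.7, 6.8, -2.5]
gripper_width: 0.02
grip_force: 26.3
```

```bash
python3 lv.py
```

```text
joint~ 1.2836668173902264 radius 0.08549437988130737 [10.70262207  6.75563656 -2.53266785] 0.0199565227467064 33.65
```

Call:
drive_tool(moves=[{"x": 0, "y": 0, "z": 0, "yaw": 0}, {"x": 0, "y": 0, "z": 0, "yaw": 0}, {"x": 0, "y": 0, "z": 0, "yaw": 0}, {"x": 0, "y": 0, "z": 0, "yaw": 0}, {"x": 0, "y": 0, "z": 0, "yaw": 0}, {"x": 0, "y": 0, "z": 0, "yaw": 0}, {"x": 0, "y": 0, "z": 0, "yaw": 0}, {"x": 0, "y": 0, "z": 0, "yaw": 0}, {"x": 0, "y": 0, "z": 0, "yaw": 0}, {"x": 0, "y": 0, "z": 0, "yaw": 0}], grip=1)

```text
time_s: 34.9
ee_pos: [0.503, 0.3191, 0.0585]
tcp_rot: [[0.175, 0.985, 0.0], [0.985, -0.175, -0.0], [-0.0, 0.0, -1.0]]
wrist_force: [0.4, -0.4, 0.7]
gripper_width: 0.0855
grip_force: 0.0
```

Call:
drive_tool(moves=[{"x": 0, "y": 0, "z": -10, "yaw": 0}, {"x": 0, "y": 0, "z": -30, "yaw": 0}, {"x": 0, "y": 0, "z": -60, "yaw": 0}, {"x": 0, "y": 0, "z": -95, "yaw": 0}, {"x": -10, "y": 0, "z": -130, "yaw": 0}, {"x": -30, "y": 0, "z": -150, "yaw": 0}, {"x": -60, "y": 0, "z": -160, "yaw": 0}, {"x": -80, "y": 0, "z": -160, "yaw": 0}, {"x": -80, "y": 0, "z": -160, "yaw": 0}, {"x": -80, "y": 0, "z": -160, "yaw": 0}])

```text
time_s: 36.15
ee_pos: [0.4889, 0.2411, 0.2184]
tcp_rot: [[0.175, 0.985, -0.0], [0.985, -0.175, 0.0], [0.0, -0.0, -1.0]]
wrist_force: [-0.1, 1.5, -0.8]
gripper_width: 0.0856
grip_force: 0.0
```

```bash
python3 -c "
from h import *
q=pickle.load(open('q2.pkl','rb'))
f=r.grab_frame('wrist'); im=f['image'].copy()
K=lambda a,z:place(q,[[.046+.085*np.cos(a-.65),.085*np.sin(a-.65),z]])[0]
for a in(1.22,1.3):
  c=proj(f,[K(a,.09)])[0]; cv2.circle(im,(int(c[0]),int(c[1])),3,(255,0,255),1)
for l in [[0,-48,75],[0,48,75],[-8,48,75],[-8,-48,75]],[[-8,-25,30],[-88,-25,30],[-88,25,30],[-8,25,30]]: cv2.polylines(im,[np.int32(proj(f,place(q,np.array(l)/1e3)))],True,(255,0,255),1)
cv2.imwrite('pics/w8.png',im[:,:,::-1])
"
```

```text
(no output)
```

View pics/w8.png

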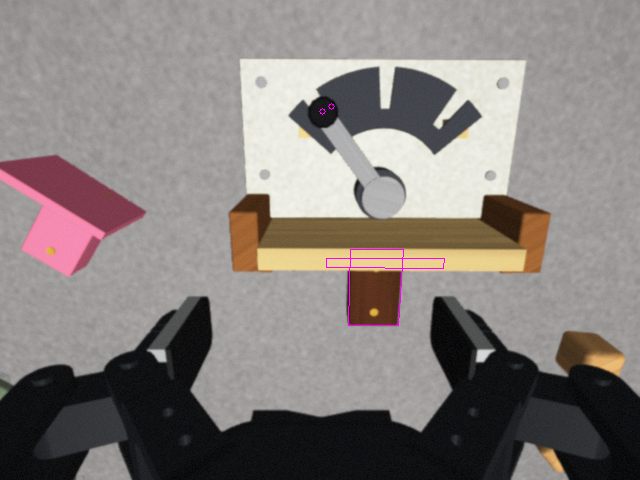

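The knob at (323,112) sits on the 1.30 mark, in the last notch. The square's foot still matches the flush, centred pose, and the gripper is clear, so I hand in.

```bash
python3 -c "
from h import *
print(r.finish_job())"
```

```text
the job is handed in; nothing more can be done
None
```

The square stands flush and centred against the panel, the lever is in the lock notch, and the job was handed in at about 36 s; the hand-in call returned no verdict, so this rests on the last camera check.

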